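Lift the loaded tray out of the toolbox and hold it level

TASK

Take the toolbox's lift-out tray by the bar handle, gently (the plastic bar cracks if squeezed hard: set a grip of 40 N or less), and lift it straight up, level all the way, so that the battery pack and sockets lying in it neither tip nor spill. Hold it still and level above the toolbox, its underside at least 5 cm above the toolbox's rim, for three seconds, and finish while still holding it there; leave the other tools on the table alone.

Things in the scene. Friction and masses are not known exactly. Their poses are not given: they have to be found in the camera images.
- tray: Loose white plastic tray, 130 (x) x 300 (y) x 40 mm high, walls and floor 4 mm, 0.25 kg, centre of mass at mid-length. Origin: centre of underside; z up, y lengthwise. Rests on ledges in the toolbox, underside 75 mm above the table, 8 mm play each side in x, 6 in y. Bar handle along y over its whole length, a post at each end. Dividers at y = +-110 mm fence off the end compartments.
- tray_handle (a point): Middle of the tray's grey bar handle, centre of its section, 92 mm above the tray's origin; axes as the tray's. The bar is 14 mm wide (x), 16 mm tall, free for a pinch across x from above anywhere from y = -100 to 100 mm. Gripped far from the loaded tray's centre of mass, it can droop or turn between the fingers.
- toolbox: Open black plastic toolbox, fixed to the table, 156 (x) x 322 (y) x 120 mm high (rim 120 mm above the table). Origin: centre of its underside, z up, y along its length. The tray sits in it.
- battery: Loose black drill battery pack, flat in the tray's middle compartment under the bar: 74 (x) x 80 (y) x 42 mm high, about 0.40 kg (+-15 %), the heaviest thing in the tray. It lies elsewhere along the tray each time and shifts the loaded tray's centre of mass. Origin: centre of the underside, z up.
- socket_a: Loose steel socket, 26 mm in diameter, 30 mm tall, 0.06 kg, standing in the tray's end compartment at the tray's +y end. Origin: centre of the underside, z up.
- socket_b: The same kind of socket, standing in the end compartment at the tray's -y end.
- hammer: Claw hammer with a wooden handle, lying on the table on the toolbox's far side; bystander. Origin on the tool's underside.
- screwdriver: Screwdriver with a yellow handle, lying on the table beside one end of the toolbox; bystander. Origin on the tool's underside.
- tape: Tape measure, 72 x 70 x 36 mm, on the table beside the other end of the toolbox; bystander. Origin: centre of the underside.

How it is judged:
By the outcome, as a careful person would: the job done as asked, in the order asked, and still so for the second after the job is handed in, while the arm keeps its last pose, push and grip.
It also fails if it takes over 42 s, if anything falls off the work surface, if the arm or the gripper's body presses on something with over 40 N, if the wrist force passes 120 N, or if a joint passes its speed limit or range.

ROBOT

A 6-joint arm with a two-finger parallel gripper is mounted at the origin on the work surface. World frame = base frame: x ahead of the robot, y to its left, z up, the work surface at z = 0. Lengths are in mm, angles in rad, forces in N, time in s.
With the tool pointing down it reaches from about 350 to 1000 mm from the base axis. Payload 7.1 kg.
Tool frame: the origin (TCP) lies on the mounting face of the last link; the fingertips stand 173 mm ahead of it and the grasp point (between the pads) lies 155 mm ahead of it (env.tips_ahead is the distance from the TCP to the fingertips, in mm); z points along the fingers, x is the direction in which the jaws open and shut, and the axes are right-handed (so a half turn about z gives the same grasp; the last joint's range is limited). The gripper opens to 85 mm and grips with 20 to 120 N. Pads are 22 mm wide; open, the fingers measure 114 mm over their backs; the gripper's body (76 mm by 85 mm) begins 54 mm behind the grasp point. The pads swing forward as they close: fully open they stand 13 mm farther back than shut.
Start: joints at [-1.196, 0.423, 1.63, -0, 1.089, -0.019], TCP at [239.829, -577.138, 404.719] pointing down, gripper open.
Joint ranges: [-3, 3], [-0.9, 2.11], [0.09, 2.58], [-1.31, 4.45], [0.11, 2.69], [-2.54, 2.54]. Speed limits (rad/s): [2.39, 2.39, 3.01, 3.14, 3.14, 3.14].

INTERFACE

Orientations are given as a unit quaternion [x, y, z, w].
In Python, from rig import env gives the robot as it stands.
- The arm moves only by the tool send_rows, never from a script. Its argument "deltas" is a list of rows, each an object with "travel": the shift along the tool's x, y, z in mm, a list of three; "dr": the turn, a rotation vector about the tool's x, y, z in rad, a list of three; "grip": the opening, from 0 (shut) to 1 (fully open). In form: [{"travel": [x, y, z], "dr": [rx, ry, rz], "grip": grip}, ...]. A call has exactly 5 rows; each row is the pose to reach, as a shift and turn from the pose commanded when the call began, along the tool's axes at that moment; what a row does not reach only later rows make up. A row lasts 1/8 s, in which the tool goes at most 62.5 mm and 10.7 degrees, less where a joint would pass 70% of its speed; a pose out of reach is approached as far as the arm can. A call with a gripper value outside its range is refused whole. The fingers move at their own pace and stop on an object; the grip force is fixed at half the most. Time passes only in rows, so rows that repeat a pose let the fingers close, or fill a call up. It gives the time, the measured TCP pose, the force and the opening at its end, in the units of the state.
- env.sense(): the state, without advancing time (a new reading comes with each control period).
- env.camera(name): name is "scene" or "top"; returns a dict with "pixels" (400x640x3 uint8, blue, green, red), "mtx" (3x3 intrinsics, pixels), "extrinsics" (4x4, takes a point from world to camera coordinates). Camera axes: x right, y up, looking along -z (the intrinsics and any distortion apply to the point x, -y, -z); pixel columns grow to the right and rows downward; lengths in mm; the calibration is good to about 2 mm. A picture is of the moment at which its call begins. There is no depth.
- env.close_job(): hands the job in, once; it reports no verdict.
The state is a dict: "clock": time; "q": joint angles; "qd": joint speeds; "joint_efforts": joint torques, N m; "ee_pos": TCP position; "tcp_rot": TCP orientation; "wrist_force": force on the tool from outside, world axes, zero at the start; "ft_torque": the same for the moment, N m; "gripper_width": finger opening in mm.
Only numpy, scipy, OpenCV 4.12 (cv2) and the standard library are available. Lean on these libraries where they do the work, as an engineer would, in place of code of your own. Each camera call takes 0.05 s, during which the arm holds its last target. There are 200 camera calls.

## Working session

There is one attempt and no reset: what is moved stays moved. The work goes in short steps, Python scripts to look and compute and a tool call to move; the robot and the scene stay as the last step left them, time stands still between calls to the robot, and variables do not carry over. Pictures are saved under pics/ and viewed, about 8 in all and at most 12, crops included, and the job is handed in when it is done.

Besides the shell and the picture viewer there is one more tool, called after ">>>" as name([rows], argument=value, ...), one row to a line, values as JSON. send_rows: Moves the arm, as the interface text tells. Its arguments: {"type":"object","properties":{"deltas":{"type":"array"}},"required":["deltas"]}

```bash
ls -a; mkdir -p pics; python3 - <<'E'
from rig import env
import cv2
print([a for a in dir(env) if not a.startswith('__')]); print(env.sense())
for n in("scene","top"):
    c=env.camera(n); cv2.imwrite(f"pics/{n}0.png",c["pixels"]); print(n,c["mtx"],c["extrinsics"],[k for k in c])
E
```

```text
.
..
pics
['IKError', 'camera', 'close_job', 'sense', 'tips_ahead']
{'clock': 0.0, 'q': array([-1.19599200e+00,  4.23841942e-01,  1.63070108e+00,  5.05046168e-06,
        1.08860820e+00, -1.89766270e-02]), 'qd': array([ 3.39999633e-04, -2.84682033e-05,  8.75081821e-04,  9.02092301e-04,
        1.16756966e-03, -7.31361302e-04]), 'joint_efforts': array([-3.94241768e-03, -5.57401478e+01, -2.81736445e+01, -2.12373334e-04,
        7.44630117e-03, -2.68693168e-05]), 'ee_pos': array([ 239.73503017, -576.88442675,  403.94044341]), 'tcp_rot': array([ 8.31769116e-01, -5.55121186e-01, -6.38585360e-04, -4.46656022e-04]), 'wrist_force': array([ 0.28579386, -0.97141044,  0.1727708 ]), 'ft_torque': array([-0.00756844,  0.00327733,  0.01904182]), 'gripper_width': 85.37109083867482}
scene [[385.37867982   0.         322.09137588]
 [  0.         385.37867982 190.32688076]
 [  0.           0.           1.        ]] [[-5.19350117e-02  9.98605962e-01  9.42797302e-03 -1.50566303e+01]
 [-6.73366956e-01 -4.19887838e-02  7.38115089e-01  3.09497550e+02]
 [ 7.37481998e-01  3.19855303e-02  6.74608945e-01 -1.64137029e+03]
 [ 0.00000000e+00  0.00000000e+00  0.00000000e+00  1.00000000e+00]] ['pixels', 'mtx', 'extrinsics']
top [[402.94456578   0.         323.2239536 ]
 [  0.         402.94456578 198.03119608]
 [  0.           0.           1.        ]] [[-2.50178481e-02 -9.99683926e-01  2.48081522e-03  7.54940400e+01]
 [ 9.85832320e-01 -2.42593294e-02  1.65970245e-01 -6.35167427e+02]
 [-1.65857603e-01  6.59788620e-03  9.86127640e-01 -1.09151924e+03]
 [ 0.00000000e+00  0.00000000e+00  0.00000000e+00  1.00000000e+00]] ['pixels', 'mtx', 'extrinsics']
```

View pics/top0.png

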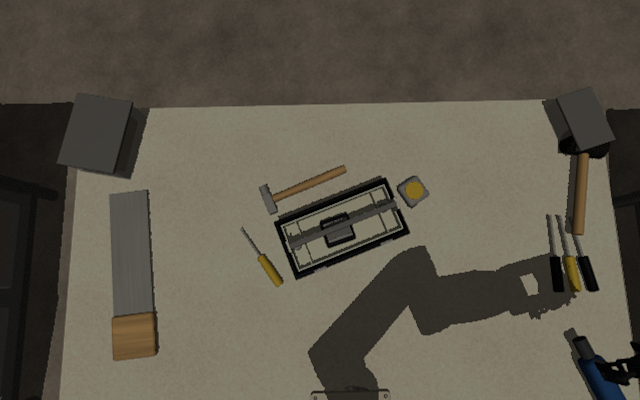

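View pics/scene0.png

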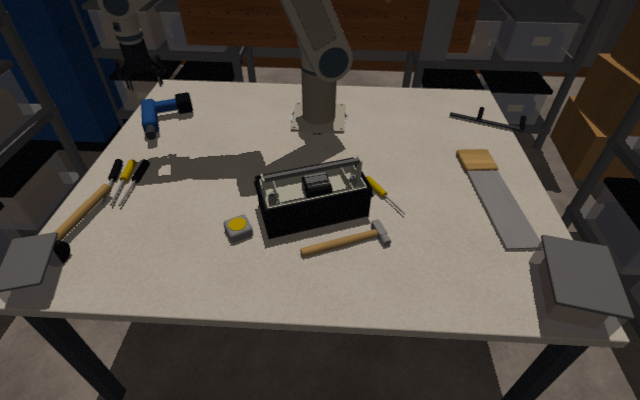

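```bash
cat > h.py <<'E'
import numpy as np,cv2
from rig import env
def ray(c,uv,z):
    R,t=c["extrinsics"][:3,:3],c["extrinsics"][:3,3]
    d=np.linalg.inv(c["mtx"])@np.array([*uv,1.]); d=R.T@(d*[1,-1,-1]); o=-R.T@t
    return o+d*(z-o[2])/d[2]
def proj(c,p):
    q=c["extrinsics"][:3,:3]@np.asarray(p,float)+c["extrinsics"][:3,3]; q=c["mtx"]@(q*[1,-1,-1]); return q[:2]/q[2]
E
python3 - <<'E'
from h import *
im=cv2.imread("pics/top0.png")[165:290,260:425]
im=cv2.convertScaleAbs(im,alpha=1.3)
cv2.imwrite("pics/crop.png",cv2.resize(im,None,fx=4.8,fy=4.8,interpolation=cv2.INTER_CUBIC))
E
```

```text
(no output)
```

View pics/crop.png

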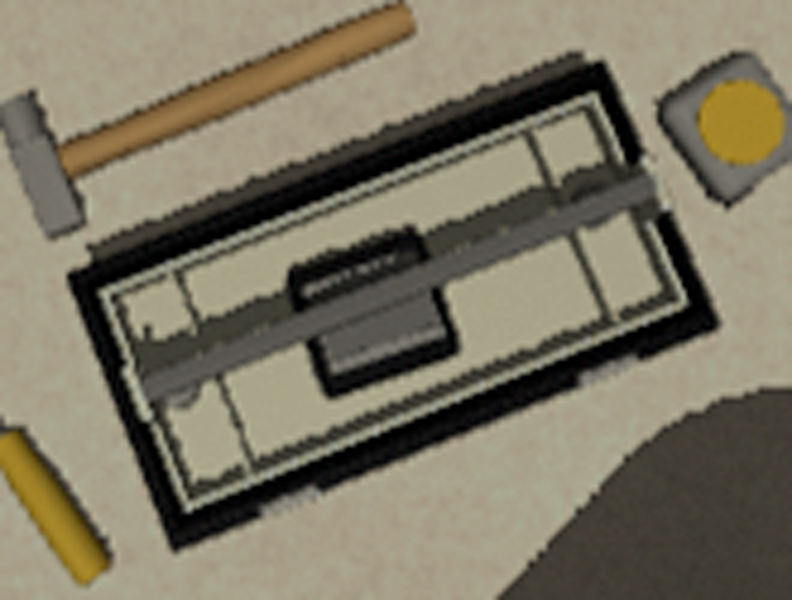

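```bash
python3 - <<'E'
from h import *
c=env.camera("top"); f=lambda p:((p[0]+.5)/4.8-.5+260,(p[1]+.5)/4.8-.5+165)
g=lambda ps,z:np.array([ray(c,f(p),z) for p in ps])
bar=g([(148,386),(652,190)],175); print("bar",bar.round(1),np.linalg.norm(bar[0]-bar[1]))
tr=g([(97,290),(600,93),(688,303),(185,512)],115); print("tray",tr.mean(0).round(1),np.linalg.norm(np.diff(tr,axis=0),axis=1))
ba=g([(290,268),(415,228),(458,352),(330,395)],121); print("batt",ba.mean(0).round(1),np.linalg.norm(np.diff(ba,axis=0),axis=1))
bx=g([(70,275),(603,62),(718,322),(176,548)],120); print("box",bx.mean(0).round(1),np.linalg.norm(np.diff(bx,axis=0),axis=1))
m=bar.mean(0);u=(bar[0]-bar[1])/np.linalg.norm(bar[0]-bar[1]); s=(ba.mean(0)-m)[:2]@u[:2]
print("mid",m,"dir",u,"yaw",np.arctan2(u[1],u[0]),"batt along",s,"cross",np.cross(u[:2],(ba.mean(0)-m)[:2]),"traycross",np.cross(u[:2],(tr.mean(0)-m)[:2]),"trayalong",(tr.mean(0)-m)[:2]@u[:2])
com=.4*s/(.77); print("com",com,"grasp",m+com*u)
s=env.camera("scene")
for e in bar: print("scene px of bar ends",proj(s,e))
E
```

```text
bar [[ 500.   144.9  175. ]
 [ 596.1 -121.6  175. ]] 283.26296980231166
tray [548.4  12.9 115. ] [302.21325699 126.86000792 299.18710894]
batt [541.1  25.  121. ] [72.57404832 72.10843937 73.87557987]
box [547.   13.5 120. ] [320.24478755 157.65106651 320.28930296]
mid [548.02722138  11.6675629  175.        ] dir [-0.33910732  0.94074769  0.        ] yaw 1.9167641588297393 batt along 14.90873923319062 cross 2.038834489082779 traycross -0.731791046995699 trayalong 1.0226780676801974
com 7.744799601657465 grasp [545.40090313  18.95346527 175.        ]
scene px of bar ends [357.39088693 158.18778241]
scene px of bar ends [263.35550687 175.30029658]<stdin>:9: DeprecationWarning: Arrays of 2-dimensional vectors are deprecated. Use arrays of 3-dimensional vectors instead. (deprecated in NumPy 2.0)
```

```bash
cat >> h.py <<'E'
from scipy.spatial.transform import Rotation as Ro
def plan(tgt,tx,R=None,p=None):
    """total travel & turn in tool axes to bring TCP to tgt, pointing down, jaw axis tx (2-vector)"""
    s=env.sense(); R=R or Ro.from_quat(s["tcp_rot"]); p=s["ee_pos"] if p is None else np.array(p)
    x=np.array([*tx,0.])/np.linalg.norm(tx); z=np.array([0,0,-1.]); T=Ro.from_matrix(np.c_[x,np.cross(z,x),z])
    tr=R.inv().apply(np.array(tgt)-p); dr=(R.inv()*T).as_rotvec()
    print("t",round(s["clock"],2),"travel",tr.round(1),"dr",dr.round(4),"F",s["wrist_force"].round(1),"M",s["ft_torque"].round(2),"w",round(s["gripper_width"],2))
E
python3 -c "
from h import *
plan([545.4,19,404.7],(.94075,.33911),p=[239.829,-577.138,404.719])"
```

```text
t 0.2 travel [-4.333e+02 -5.109e+02  5.000e-01] dr [-8.000e-04  7.000e-04 -1.523e+00] F [-0.2  0.3  0.1] M [ 0.08  0.03 -0.04] w 85.46
```

>>> send_rows([
  {"travel": [-20, -23, -2], "dr": [0, 0, -0.08], "grip": 0.4},
  {"travel": [-50, -59, -5], "dr": [0, 0, -0.19], "grip": 0.4},
  {"travel": [-83, -98, -5], "dr": [0, 0, -0.3], "grip": 0.4},
  {"travel": [-117, -138, -5], "dr": [0, 0, -0.42], "grip": 0.4},
  {"travel": [-150, -177, -5], "dr": [0, 0, -0.54], "grip": 0.4},
])

```text
clock: 0.82
ee_pos: [346.2, -369.2, 409.7]
tcp_rot: [0.95, -0.311, 0.0, -0.0]
wrist_force: [0.5, 0.3, 0.3]
gripper_width: 34.2
```

```bash
python3 -c "
from h import *
plan([545.4,19,410],(.94075,.33911)); print(env.sense()['ee_pos'])"
```

```text
t 0.82 travel [-6.920e+01 -4.308e+02 -2.000e-01] dr [-1.000e-04 -1.000e-04 -9.794e-01] F [0.5 0.3 0.3] M [-0.01 -0.05  0.03] w 34.21
[ 346.18406381 -369.1656992   409.72187725]
```

>>> send_rows([
  {"travel": [-7, -43, 0], "dr": [0, 0, -0.11], "grip": 0.4},
  {"travel": [-14, -86, 0], "dr": [0, 0, -0.22], "grip": 0.4},
  {"travel": [-21, -130, 0], "dr": [0, 0, -0.33], "grip": 0.4},
  {"travel": [-28, -173, 0], "dr": [0, 0, -0.43], "grip": 0.4},
  {"travel": [-35, -216, 0], "dr": [0, 0, -0.53], "grip": 0.4},
])

```text
clock: 1.45
ee_pos: [446.5, -174.9, 409.8]
tcp_rot: [0.999, -0.052, 0.0, 0.0]
wrist_force: [1.6, -0.2, -0.3]
gripper_width: 34.3
```

```bash
python3 -c "
from h import *
plan([545.4,19,410],(.94075,.33911))"
```

```text
t 1.45 travel [ 7.830e+01 -2.031e+02 -2.000e-01] dr [ 1.000e-04 -1.000e-04 -4.497e-01] F [ 1.6 -0.2 -0.3] M [0.01 0.01 0.04] w 34.32
```

>>> send_rows([
  {"travel": [18, -46, 0], "dr": [0, 0, -0.11], "grip": 0.4},
  {"travel": [36, -92, 0], "dr": [0, 0, -0.22], "grip": 0.4},
  {"travel": [54, -140, 0], "dr": [0, 0, -0.33], "grip": 0.4},
  {"travel": [71, -184, 0], "dr": [0, 0, -0.41], "grip": 0.4},
  {"travel": [78.3, -203, 0], "dr": [0, 0, -0.45], "grip": 0.4},
])

```text
clock: 2.08
ee_pos: [546.3, 19.2, 409.6]
tcp_rot: [0.985, 0.173, 0.0, -0.0]
wrist_force: [-0.7, -0.1, 0.4]
gripper_width: 34.3
```

```bash
python3 - <<'E'
from h import *
plan([545.4,19,322],(.94075,.33911))
a=env.camera("top")["pixels"][165:290,260:425]; s=env.camera("scene")["pixels"][90:230,230:400]
f=lambda i:cv2.resize(cv2.convertScaleAbs(i,alpha=1.3),(520,400),interpolation=cv2.INTER_CUBIC)
cv2.imwrite("pics/top1.png",f(a)); cv2.imwrite("pics/scene1.png",f(s))
E
```

```text
t 2.08 travel [-1.  -0.1 87.6] dr [ 0.     -0.0002  0.0009] F [-0.7 -0.1  0.4] M [-0.04  0.03 -0.02] w 34.26
```

View pics/scene1.png

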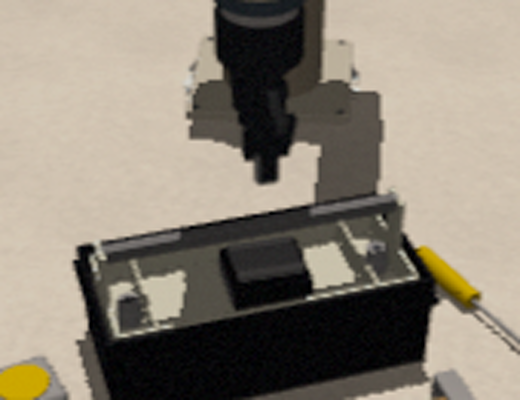

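>>> send_rows([
  {"travel": [-1, 0, 15], "dr": [0, 0, 0], "grip": 0.4},
  {"travel": [-1, 0, 40], "dr": [0, 0, 0], "grip": 0.4},
  {"travel": [-1, 0, 65], "dr": [0, 0, 0], "grip": 0.4},
  {"travel": [-1, 0, 82], "dr": [0, 0, 0], "grip": 0.4},
  {"travel": [-1, 0, 87], "dr": [0, 0, 0], "grip": 0.4},
])

```text
clock: 2.8
ee_pos: [544.0, 16.1, 321.3]
tcp_rot: [0.985, 0.17, -0.001, -0.0]
wrist_force: [-0.3, -0.5, 0.1]
gripper_width: 34.2
```

```bash
python3 - <<'E'
from h import *
plan([545.4,19,322],(.94075,.33911))
c=env.camera("scene"); t=env.camera("top")
b=np.array([ray(c,(230+x/3.06,90+y/2.857),121) for x,y in [(222,250),(298,238),(310,268),(232,282)]]);print(b.round(0),b.mean(0),(b.mean(0)-[548,11.7,121])@[-.339,.941,0])
f=lambda i:cv2.resize(cv2.convertScaleAbs(i,alpha=1.3),(400,360),interpolation=cv2.INTER_CUBIC)
cv2.imwrite("pics/g2.png",np.hstack([f(t["pixels"][165:290,275:415]),f(c["pixels"][110:230,245:380])]))
E
```

```text
t 2.8 travel [ 2.3 -2.3 -0.7] dr [-0.0007  0.0024 -0.0044] F [-0.3 -0.5  0.1] M [-0.04 -0.06 -0.03] w 34.2
[[536. -17. 121.]
 [511.  57. 121.]
 [559.  70. 121.]
 [585.  -3. 121.]] [547.88369172  26.6279821  121.        ] 14.086659661487637
```

View pics/g2.png

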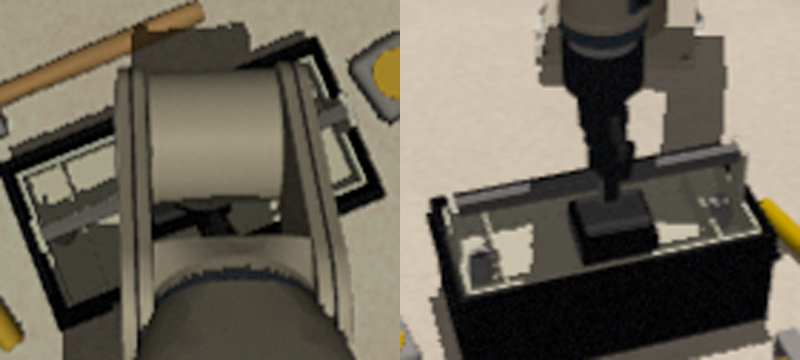

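>>> send_rows([
  {"travel": [1.5, -1.5, 0], "dr": [0, 0, -0.003], "grip": 0.24},
  {"travel": [1.5, -1.5, 0], "dr": [0, 0, -0.003], "grip": 0.24},
  {"travel": [1.5, -1.5, 0], "dr": [0, 0, -0.003], "grip": 0.2},
  {"travel": [1.5, -1.5, 0], "dr": [0, 0, -0.003], "grip": 0.2},
  {"travel": [1.5, -1.5, 0], "dr": [0, 0, -0.003], "grip": 0.2},
])

```text
clock: 3.52
ee_pos: [545.9, 18.9, 323.1]
tcp_rot: [0.985, 0.172, 0.001, 0.0]
wrist_force: [1.8, 1.7, 1.2]
gripper_width: 16.9
```

```bash
python3 - <<'E'
from h import *
plan([545.4,19,322],(.94075,.33911))
E
```

```text
t 3.52 travel [-0.5 -0.3  1.1] dr [ 0.0004 -0.0014  0.0001] F [1.8 1.7 1.2] M [ 0.19 -0.29  0.03] w 16.88
```

>>> send_rows([
  {"travel": [1.2, 0, 0], "dr": [0, 0, 0], "grip": 0.2},
  {"travel": [1.2, 0, 0], "dr": [0, 0, 0], "grip": 0.18},
  {"travel": [1.2, 0, 0], "dr": [0, 0, 0], "grip": 0.17},
  {"travel": [1.2, 0, 0], "dr": [0, 0, 0], "grip": 0.165},
  {"travel": [1.2, 0, 0], "dr": [0, 0, 0], "grip": 0.16},
])

```text
clock: 4.15
ee_pos: [546.8, 19.3, 322.7]
tcp_rot: [0.985, 0.172, 0.0, 0.0]
wrist_force: [4.5, 2.2, -0.3]
gripper_width: 14.1
```

```bash
python3 - <<'E'
from h import *
plan([545.4,19,322],(.94075,.33911))
E
```

```text
t 4.15 travel [-1.4 -0.2  0.7] dr [ 0.0002 -0.0004  0.0003] F [ 4.5  2.2 -0.3] M [ 0.37 -0.61  0.1 ] w 14.14
```

>>> send_rows([
  {"travel": [1.2, 0, 0], "dr": [0, 0, 0], "grip": 0.16},
  {"travel": [1.2, 0, 0], "dr": [0, 0, 0], "grip": 0.16},
  {"travel": [1.2, 0, 0], "dr": [0, 0, 0], "grip": 0.16},
  {"travel": [1.2, 0, 0], "dr": [0, 0, 0], "grip": 0.155},
  {"travel": [1.2, 0, 0], "dr": [0, 0, 0], "grip": 0.155},
])

```text
clock: 4.78
ee_pos: [547.2, 19.4, 322.7]
tcp_rot: [0.985, 0.172, -0.001, 0.0]
wrist_force: [-3.6, -1.4, 5.3]
gripper_width: 13.9
```

```bash
python3 - <<'E'
from h import *
plan([545.4,19,322],(.94075,.33911))
E
```

```text
t 4.78 travel [-1.8 -0.3  0.7] dr [-0.0001  0.0018  0.0002] F [-3.6 -1.4  5.3] M [-0.25  0.45  0.13] w 13.87
```

>>> send_rows([
  {"travel": [-0.5, 0, -1], "dr": [0, 0, 0], "grip": 0.155},
  {"travel": [-0.5, 0, -2], "dr": [0, 0, 0], "grip": 0.155},
  {"travel": [-0.5, 0, -3], "dr": [0, 0, 0], "grip": 0.155},
  {"travel": [-0.5, 0, -4], "dr": [0, 0, 0], "grip": 0.155},
  {"travel": [-0.5, 0, -5], "dr": [0, 0, 0], "grip": 0.155},
])

```text
clock: 5.4
ee_pos: [547.3, 19.5, 327.7]
tcp_rot: [0.985, 0.172, -0.0, -0.0]
wrist_force: [0.6, 0.0, -7.1]
gripper_width: 13.6
```

```bash
python3 - <<'E'
from h import *
plan([545.4,19,322],(.94075,.33911))
E
```

```text
t 5.4 travel [-2.  -0.2  5.7] dr [-0.0001  0.0002  0.    ] F [ 0.6  0.  -7.1] M [ 0.06 -0.09 -0.02] w 13.57
```

>>> send_rows([
  {"travel": [0, 0, -2], "dr": [0, 0, 0], "grip": 0.155},
  {"travel": [0, 0, -4], "dr": [0, 0, 0], "grip": 0.155},
  {"travel": [0, 0, -5], "dr": [0, 0, 0], "grip": 0.155},
  {"travel": [0, 0, -5], "dr": [0, 0, 0], "grip": 0.155},
  {"travel": [0, 0, -5], "dr": [0, 0, 0], "grip": 0.155},
])

```text
clock: 6.02
ee_pos: [547.3, 19.5, 332.7]
tcp_rot: [0.985, 0.172, -0.0, -0.0]
wrist_force: [0.4, -0.3, -7.4]
gripper_width: 13.7
```

```bash
python3 - <<'E'
from h import *
plan([545.4,19,322],(.94075,.33911))
c=env.camera("scene"); t=env.camera("top")
f=lambda i:cv2.resize(cv2.convertScaleAbs(i,alpha=1.3),(400,360),interpolation=cv2.INTER_CUBIC)
cv2.imwrite("pics/g3.png",np.hstack([f(t["pixels"][165:290,275:415]),f(c["pixels"][110:230,245:380])]))
plan([545.4,19,322],(.94075,.33911))
E
```

```text
t 6.03 travel [-2.  -0.2 10.7] dr [-0.0001  0.0001  0.0001] F [ 0.4 -0.3 -7.4] M [ 0.01 -0.01  0.02] w 13.74
t 6.12 travel [-1.9 -0.2 10.6] dr [-0.0001  0.0002  0.    ] F [-0.7 -0.8 -7.4] M [ 0.03  0.04 -0.  ] w 13.4
```

View pics/g3.png

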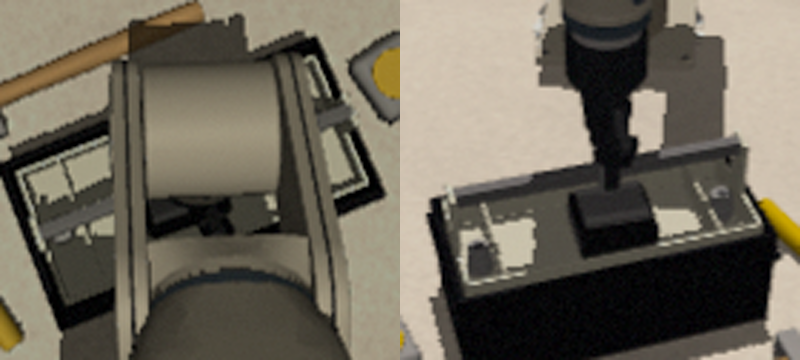

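>>> send_rows([
  {"travel": [0, 0, -3], "dr": [0, 0, 0], "grip": 0.155},
  {"travel": [0, 0, -8], "dr": [0, 0, 0], "grip": 0.155},
  {"travel": [0, 0, -15], "dr": [0, 0, 0], "grip": 0.155},
  {"travel": [0, 0, -22], "dr": [0, 0, 0], "grip": 0.155},
  {"travel": [0, 0, -29], "dr": [0, 0, 0], "grip": 0.155},
])

```text
clock: 6.75
ee_pos: [547.4, 19.5, 362.4]
tcp_rot: [0.985, 0.172, 0.0, 0.0]
wrist_force: [0.2, 0.4, -8.2]
gripper_width: 13.6
```

>>> send_rows([
  {"travel": [0, 0, -7], "dr": [0, 0, 0], "grip": 0.155},
  {"travel": [0, 0, -14], "dr": [0, 0, 0], "grip": 0.155},
  {"travel": [0, 0, -21], "dr": [0, 0, 0], "grip": 0.155},
  {"travel": [0, 0, -28], "dr": [0, 0, 0], "grip": 0.155},
  {"travel": [0, 0, -35], "dr": [0, 0, 0], "grip": 0.155},
])

```text
clock: 7.38
ee_pos: [547.3, 19.5, 397.2]
tcp_rot: [0.985, 0.172, -0.0, -0.0]
wrist_force: [-0.1, 0.1, -7.6]
gripper_width: 13.5
```

>>> send_rows([
  {"travel": [0, 0, -8], "dr": [0, 0, 0], "grip": 0.155},
  {"travel": [0, 0, -16], "dr": [0, 0, 0], "grip": 0.155},
  {"travel": [0, 0, -24], "dr": [0, 0, 0], "grip": 0.155},
  {"travel": [0, 0, -32], "dr": [0, 0, 0], "grip": 0.155},
  {"travel": [0, 0, -39], "dr": [0, 0, 0], "grip": 0.155},
])

```text
clock: 8.0
ee_pos: [547.4, 19.4, 436.3]
tcp_rot: [0.985, 0.172, 0.0, 0.0]
wrist_force: [0.1, -0.2, -8.0]
gripper_width: 13.5
```

>>> send_rows([
  {"travel": [0, 0, -4], "dr": [0, 0, 0], "grip": 0.155},
  {"travel": [0, 0, -6], "dr": [0, 0, 0], "grip": 0.155},
  {"travel": [0, 0, -6], "dr": [0, 0, 0], "grip": 0.155},
  {"travel": [0, 0, -6], "dr": [0, 0, 0], "grip": 0.155},
  {"travel": [0, 0, -6], "dr": [0, 0, 0], "grip": 0.155},
])

```text
clock: 8.62
ee_pos: [547.3, 19.5, 441.5]
tcp_rot: [0.985, 0.172, -0.0, -0.0]
wrist_force: [0.2, 0.4, -7.8]
gripper_width: 13.5
```

```bash
python3 - <<'E'
from h import *
plan([545.4,19,322],(.94075,.33911))
c=env.camera("scene"); t=env.camera("top")
cv2.imwrite("pics/s4.png",cv2.resize(cv2.convertScaleAbs(c["pixels"][80:240,225:405],alpha=1.3),(675,600),interpolation=cv2.INTER_CUBIC))
cv2.imwrite("pics/t4.png",cv2.resize(cv2.convertScaleAbs(t["pixels"][150:300,250:430],alpha=1.3),(720,600),interpolation=cv2.INTER_CUBIC))
E
```

```text
t 8.62 travel [ -1.9  -0.2 119.5] dr [-0.0001  0.0005  0.0001] F [ 0.2  0.4 -7.8] M [ 0.    0.03 -0.  ] w 13.55
```

View pics/s4.png

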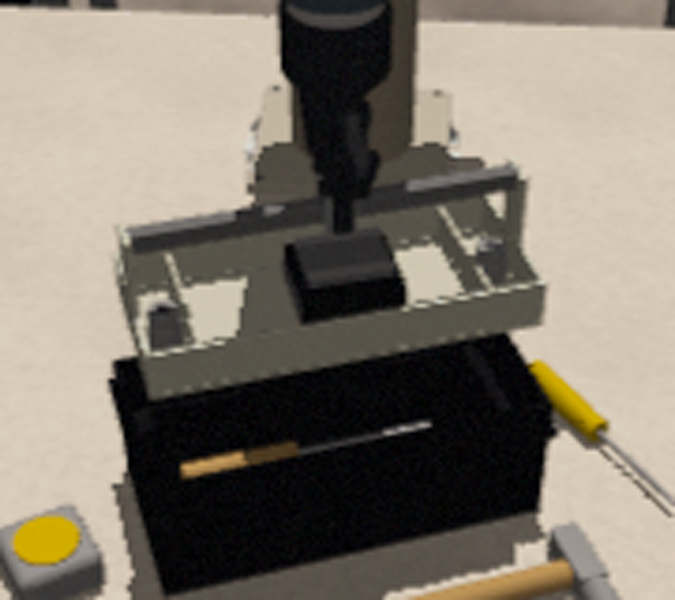

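```bash
python3 - <<'E'
from h import *
c=env.camera("scene"); u=np.array([-.339,.941,0]); n=np.array([.941,.339,0]); m=np.array([548.5,11.7,0])
k=675/180
for z in (194,234):
  for e in (-150,150):
    p=(proj(c,m+65*n+e*u+[0,0,z])-[225,80]+.5)*k; print(z,e,p.round(0), "px/10mm",((proj(c,m+65*n+e*u+[0,0,z-10])-[225,80]+.5)*k-p).round(1)[1])
for e in (-150,150): print("bar",((proj(c,m+e*u+[0,0,294])-[225,80]+.5)*k).round(0))
plan([545.4,19,322],(.94075,.33911))
E
```

```text
194 -150 [148. 398.] px/10mm 10.4
194 150 [541. 324.] px/10mm 10.3
234 -150 [143. 355.] px/10mm 11.0
234 150 [546. 282.] px/10mm 10.8
bar [118. 231.]
bar [520. 166.]
t 8.78 travel [ -2.   -0.2 119.6] dr [-0.0001  0.0002  0.    ] F [ 0.1 -0.2 -7.7] M [ 0.01 -0.01 -0.03] w 13.66
```

>>> send_rows([
  {"travel": [0, 0, 0], "dr": [0, 0, 0], "grip": 0.155},
  {"travel": [0, 0, 0], "dr": [0, 0, 0], "grip": 0.155},
  {"travel": [0, 0, 0], "dr": [0, 0, 0], "grip": 0.155},
  {"travel": [0, 0, 0], "dr": [0, 0, 0], "grip": 0.155},
  {"travel": [0, 0, 0], "dr": [0, 0, 0], "grip": 0.155},
])

```text
clock: 9.4
ee_pos: [547.4, 19.5, 441.7]
tcp_rot: [0.985, 0.172, 0.0, -0.0]
wrist_force: [-1.2, -0.9, -8.1]
gripper_width: 13.6
```

>>> send_rows([
  {"travel": [0, 0, 0], "dr": [0, 0, 0], "grip": 0.155},
  {"travel": [0, 0, 0], "dr": [0, 0, 0], "grip": 0.155},
  {"travel": [0, 0, 0], "dr": [0, 0, 0], "grip": 0.155},
  {"travel": [0, 0, 0], "dr": [0, 0, 0], "grip": 0.155},
  {"travel": [0, 0, 0], "dr": [0, 0, 0], "grip": 0.155},
])

```text
clock: 10.02
ee_pos: [547.4, 19.5, 441.7]
tcp_rot: [0.985, 0.172, 0.0, -0.0]
wrist_force: [0.4, -0.1, -7.3]
gripper_width: 13.5
```

>>> send_rows([
  {"travel": [0, 0, 0], "dr": [0, 0, 0], "grip": 0.155},
  {"travel": [0, 0, 0], "dr": [0, 0, 0], "grip": 0.155},
  {"travel": [0, 0, 0], "dr": [0, 0, 0], "grip": 0.155},
  {"travel": [0, 0, 0], "dr": [0, 0, 0], "grip": 0.155},
  {"travel": [0, 0, 0], "dr": [0, 0, 0], "grip": 0.155},
])

```text
clock: 10.65
ee_pos: [547.3, 19.5, 441.7]
tcp_rot: [0.985, 0.172, -0.0, 0.0]
wrist_force: [-0.2, -0.0, -6.9]
gripper_width: 13.5
```

>>> send_rows([
  {"travel": [0, 0, 0], "dr": [0, 0, 0], "grip": 0.155},
  {"travel": [0, 0, 0], "dr": [0, 0, 0], "grip": 0.155},
  {"travel": [0, 0, 0], "dr": [0, 0, 0], "grip": 0.155},
  {"travel": [0, 0, 0], "dr": [0, 0, 0], "grip": 0.155},
  {"travel": [0, 0, 0], "dr": [0, 0, 0], "grip": 0.155},
])

```text
clock: 11.28
ee_pos: [547.3, 19.5, 441.7]
tcp_rot: [0.985, 0.172, -0.0, -0.0]
wrist_force: [-0.4, -0.5, -8.2]
gripper_width: 13.9
```

>>> send_rows([
  {"travel": [0, 0, 0], "dr": [0, 0, 0], "grip": 0.155},
  {"travel": [0, 0, 0], "dr": [0, 0, 0], "grip": 0.155},
  {"travel": [0, 0, 0], "dr": [0, 0, 0], "grip": 0.155},
  {"travel": [0, 0, 0], "dr": [0, 0, 0], "grip": 0.155},
  {"travel": [0, 0, 0], "dr": [0, 0, 0], "grip": 0.155},
])

```text
clock: 11.9
ee_pos: [547.3, 19.5, 441.7]
tcp_rot: [0.985, 0.172, 0.0, 0.0]
wrist_force: [1.1, -0.2, -8.1]
gripper_width: 13.7
```

>>> send_rows([
  {"travel": [0, 0, 0], "dr": [0, 0, 0], "grip": 0.155},
  {"travel": [0, 0, 0], "dr": [0, 0, 0], "grip": 0.155},
  {"travel": [0, 0, 0], "dr": [0, 0, 0], "grip": 0.155},
  {"travel": [0, 0, 0], "dr": [0, 0, 0], "grip": 0.155},
  {"travel": [0, 0, 0], "dr": [0, 0, 0], "grip": 0.155},
])

```text
clock: 12.52
ee_pos: [547.3, 19.5, 441.7]
tcp_rot: [0.985, 0.172, 0.0, 0.0]
wrist_force: [0.1, -0.4, -7.2]
gripper_width: 13.4
```

```bash
python3 - <<'E'
from h import *
plan([545.4,19,322],(.94075,.33911))
c=env.camera("scene")
cv2.imwrite("pics/s5.png",cv2.resize(cv2.convertScaleAbs(c["pixels"][80:240,225:405],alpha=1.3),(675,600),interpolation=cv2.INTER_CUBIC))
E
```

```text
t 12.53 travel [ -2.   -0.2 119.7] dr [ 0.     -0.      0.0001] F [ 0.1 -0.4 -7.2] M [-0.07  0.02 -0.05] w 13.36
```

View pics/s5.png

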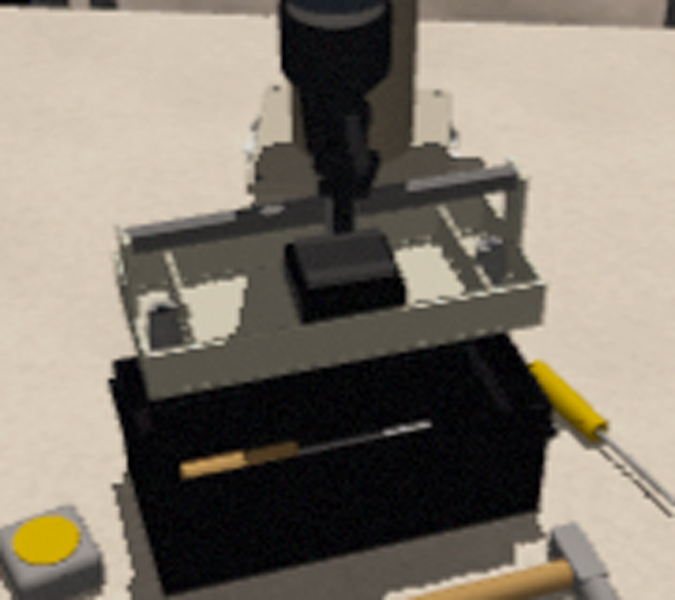

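The picture has not changed over the hold: the tray's bottom front edge still runs from (152,398) to (543,326), level and with its contents upright. I'm handing in.

```bash
python3 -c "
from rig import env
print(env.close_job())"
```

```text
the job is handed in; nothing more can be done
None
```

The tray is lifted and held level above the toolbox, and I handed the job in at about 12.6 s of the 42 s allowed. The one thing I could not confirm is that the grip stayed at 40 N or less.

- **Grasp and lift:** I pinched the bar about 8 mm from its middle, toward the battery, which the two cameras put 14–15 mm off-centre. I raised the tray straight up by about 119 mm and held it there for about 3.9 s.
- **Last checks:**
  - The underside is at about 194 mm, roughly 7 cm above the rim.
  - The tray's edges match a level tray to within about 2 mm end to end.
  - The load reads about 7.5 N, the wrist moment is near zero, and the picture did not change over the hold.
  - The battery and sockets are upright. The tape and screwdriver, and the part of the hammer in view, look undisturbed.
- **Grip force not confirmed:** The interface has no force setting. It states a fixed grip of half the maximum, which would be 60 N, above the limit you gave. The only thing I could control was the opening, so I closed in small steps to a command of 13.2 mm on the 14 mm bar. The measured width was about 13.6 mm, and nothing slipped. If the gripper pushes at its fixed force whenever it is blocked, the squeeze was over 40 N. I saw no cracking, but I have no reading of the squeeze.
- **Minor deviations:** While closing, one pad touched first and pushed the bar sideways with about 5 N. I re-centred before lifting. The visible bar measured 283 mm against the nominal 300 mm, probably because the light end posts were left out. Its centre agreed with the tray's to about 1 mm.

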